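# Load a sample and hold the viewer's mirror flap at its balance point

## Task

Put the brass ring into the open drawer of the sample viewer and push the drawer fully shut. Then take the mirror flap by its red bar, swing it up until it stands straight up over its hinge, where it would fall neither forward nor back, and finish still gripping the bar and holding the flap still there. Do not let the flap go over backwards, and leave the other things where they are.

Things in the scene. Friction and masses are not known exactly. Their poses are not given: they have to be found in the camera images.
- ring_center (a point): centre of the loose brass ring, an open brass-coloured tube standing upright, 30 mm in diameter, 19 mm high, 60 g. It stands on the surface in front of the grey box-shaped bath (190 mm wide, 152 mm high), right of the viewer. Grip it by its outside. The point is on its axis, half-way up; z is the axis.
- viewer: the sample viewer, fixed to the surface: a white housing 165 mm deep, 124 mm wide, 54 mm high, with a grey optics box (79 mm deep, 124 mm wide, top at 104 mm) on the rear of its top. Its front has the blue drawer front. Origin on the surface; x points from front to back (the front face is at x = -90 mm, the optics box from x = -4 to 75 mm), y to the left, z up.
- drawer_floor (a point): centre of the inner floor of the viewer's drawer, moves with the drawer; axes as the viewer's. The inner space is 92 mm long in x, 100 mm wide in y, with side walls 24 mm high; floor 12 mm above the surface. With the drawer open only the front part (as long as the drawer's joint value) lies clear of the housing.
- drawer_front (a point): middle of the outer face of the blue drawer front, moves with the drawer. The front is flat, 124 mm wide, 44 mm high (from 6 to 50 mm above the surface), 6 mm thick. Axes as the viewer's: it is pushed along +x to shut.
- drawer_body (a joint): the drawer's slide: 0 = fully shut, grows as it comes out toward the viewer's front, to 0.085 m. It starts open 0.07 to 0.082. It slides stiffly, by about 1 N, and stays where it is left.
- flap_hinge (a point): middle of the flap's hinge axis, at the rear of the optics box, 108 mm above the surface; fixed to the viewer, axes as the viewer's; the hinge runs along y.
- flap_bar (a point): centre of the red round bar along the flap's free edge: 10 mm thick, 88 mm clear between two side arms, running along the viewer's y, 117 mm from the hinge axis. With the flap down it overhangs the housing's deck, 54 mm above it, with a 35 mm wide clear gap between bar and plate. It turns with the flap: the point's x axis points from bar to hinge.
- flap_body (a joint): the mirror flap's hinge: 0 = down, flat on the optics box; grows as the bar is swung up and back; 1.571 rad = straight up, its balance point; stop at 2.5. The aluminium plate is 76 mm by 110 mm by 6 mm, its weight (about 0.3 kg with the bar) lies in the plane through hinge and bar. The hinge is almost frictionless, so below the balance point it falls shut and beyond it falls over backwards.
- mug_1: white mug, leave alone
- tin: small round grey tin, 33 mm across, 18 mm high, leave alone
- cup: small black cup with a clear lid, 26 mm across, 26 mm high, leave alone
- oilers: black stand with oilers, 86 mm long, leave alone
- blower: red rubber dust blower, 48 mm across, 108 mm high, leave alone
- drivers: round black screwdriver stand, about 110 mm across, 116 mm high, leave alone
- tray: round teal parts tray, 86 mm across, 11 mm high, leave alone
- tweezers: steel tweezers, 120 mm long, lying, leave alone

How it is judged:
By the outcome, as a careful person would: the job done as asked, in the order asked, and still so for the second after the job is handed in, while the arm keeps its last pose, push and grip.
It also fails if it takes over 61 s, if anything falls off the work surface, if the arm or the gripper's body presses on something with over 40 N, if the wrist force passes 120 N, or if a joint passes its speed limit or range.

## Robot

A 6-joint arm with a two-finger parallel gripper is mounted at the origin on a cart in front of the work surface, level with it; the furniture and walls round the work are solid. World frame = base frame: x ahead of the robot, y to its left, z up, the work surface at z = 0. Lengths are in m, angles in degrees, forces in N, time in s.
With the tool pointing down it reaches from about 0.4 to 0.825 m from the base axis. Payload 7 kg.
Tool frame: the origin (TCP) lies at the very end of the fingers, on their centre line; the grasp point (between the pads) lies 19 mm behind it; x points along the fingers, z is the direction in which the jaws open and shut, and the axes are right-handed (so a half turn about x gives the same grasp; the last joint's range is limited). The gripper opens to 88 mm and grips with 3 to 60 N. Pads are 19 mm wide; open, the fingers measure 130 mm over their backs; the gripper's body (78 mm by 193 mm) begins 47 mm behind the grasp point.
Start: joints at [-47.607, 20.546, 0.682, 0, -70.136, -16.507], TCP at [0.295, -0.607, 0.227] pointing down, gripper open.
Joint ranges: [-176.03, 176.03], [-82.01, 121.73], [-58.28, 71.71], [-173.87, 95.51], [-174.79, -0.11], [-173.66, 173.66]. Speed limits (degrees/s): [136.94, 136.94, 172.46, 180, 180, 180].

## Interface

Orientations are given as [roll, pitch, yaw] about the fixed x, y, z axes, in that order (R = Rz(yaw) Ry(pitch) Rx(roll)).
In Python, from plant import * gives the robot as it stands.
- The arm moves only by the tool arm_command, never from a script. Its argument "commands" is one flat list of numbers, 5 for each row, row after row: the shift along the tool's x, y, z in mm, then the turn about the tool's x in degrees, then the opening in per cent of the stroke, from 0 (shut) to 100 (fully open). A call has 1 to 5 rows; each row shifts and turns the pose as measured when the row begins, along the tool's axes as they then stand; what a row does not reach is not made up. A row lasts 1/8 s, in which the tool goes at most 62.5 mm and 10.7 degrees, less where a joint would pass 70% of its speed; a pose out of reach is approached as far as the arm can. A call is refused whole if a number of a shift passes 62.5 or a number of a turn 10.7, either way. A call with a gripper value outside its range is refused whole. The fingers move at their own pace and stop on an object; the grip force is fixed at half the most. Time passes only in rows, so rows that do not move let the fingers close. It gives the time, the measured TCP pose, the force and the opening at its end, in the units of the state.
- get_obs(): the state, without advancing time (a new reading comes with each control period).
- snapshot(name): name is "scene" or "top"; returns a dict with "frame" (384x512x3 uint8, blue, green, red), "fov_y" (degrees; the focal length in pixels is half the picture's height over the tangent of half this angle, whatever the lens; pixels are square), "cx", "cy" (the principal point, pixels), "dist" ([k1, k2, p1, p2, k3] as OpenCV has them; the pictures are not rectified), "world_to_cam" (4x4, takes a point from world to camera coordinates). Camera axes: x right, y up, looking along -z (the intrinsics and any distortion apply to the point x, -y, -z); pixel columns grow to the right and rows downward; lengths in m; the calibration is good to about 2 mm. A picture is of the moment at which its call begins. There is no depth.
- close_job(): hands the job in, once; it reports no verdict.
The state is a dict: "clock": time; "joint_pos": joint angles; "qvel": joint speeds; "tau": joint torques, N m; "tool_pos": TCP position; "orientation": TCP orientation; "force": force on the tool from outside, world axes, zero at the start; "moment": the same for the moment, N m; "opening": finger opening in m.
Only numpy, scipy, OpenCV 4.12 (cv2) and the standard library are available. Lean on these libraries where they do the work, as an engineer would, in place of code of your own. Each camera call takes 0.05 s, during which the arm holds its last target. There are 200 camera calls.

## Working session

There is one attempt and no reset: what is moved stays moved. The work goes in short steps, Python scripts to look and compute and a tool call to move; the robot and the scene stay as the last step left them, time stands still between calls to the robot, and variables do not carry over. Pictures are saved under pics/ and viewed, about 8 in all and at most 12, crops included, and the job is handed in when it is done.

Besides the shell and the picture viewer there is one more tool, called as name(argument=value, ...), one argument or row to a line, values as JSON. arm_command: Moves the arm, as the interface text tells. Its arguments: {"type":"object","properties":{"commands":{"type":"array"}},"required":["commands"]}

```bash
ls; mkdir -p pics
cat > h.py <<'E'
from plant import *
import numpy as np, cv2
from scipy.spatial.transform import Rotation as R
def cam(s):
    f=s["frame"].shape[0]/2/np.tan(np.radians(s["fov_y"])/2)
    K=np.array([[f,0,s["cx"]],[0,f,s["cy"]],[0,0,1]]);return K,np.array(s["dist"],float),np.array(s["world_to_cam"])
def ray(s,u,v):
    K,d,T=cam(s);p=cv2.undistortPoints(np.array([[[u,v]]],float),K,d)[0,0]
    Rm=T[:3,:3];o=-Rm.T@T[:3,3];return o,Rm.T@np.array([p[0],-p[1],-1])
def atz(s,u,v,z):
    o,d=ray(s,u,v);return o+d*(z-o[2])/d[2]
def proj(s,P):
    K,d,T=cam(s);P=np.atleast_2d(P)@T[:3,:3].T+T[:3,3];P=P*[1,-1,-1]
    return cv2.projectPoints(P,np.zeros(3),np.zeros(3),K,d)[0][:,0]
E
python3 - <<'E'
from h import *
import pickle
for n in("scene","top"):
    s=snapshot(n);pickle.dump(s,open(n+".pkl","wb"));cv2.imwrite(f"pics/{n}0.png",cv2.resize(s["frame"],(800,600),interpolation=cv2.INTER_CUBIC))
    o,d=ray(s,256,192);print(n,o,d,s["dist"])
print(get_obs())
E
```

```text
pics
scene [-0.22367202  0.45201014  0.98889048] [ 0.61978174 -0.38102512 -0.68613956] [-0.06830691  0.          0.          0.          0.        ]
top [ 0.40025501 -0.00238924  1.83924334] [ 0.11271543 -0.00650564 -0.993658  ] [-0.14937134  0.          0.          0.          0.        ]
{'clock': 0.1, 'joint_pos': array([-4.76061443e+01,  2.05889854e+01,  6.38853431e-01, -1.74569956e-02,
       -7.01367372e+01, -1.65078276e+01]), 'qvel': array([-0.04728611, -0.05729377,  0.07549081,  0.05180722,  0.10802074,
        0.06816751]), 'tau': array([-4.90133272e-03, -5.84163022e+01,  2.93750149e+01,  7.01568961e+00,
        1.01316691e-02, -5.97570829e-05]), 'tool_pos': array([ 0.2944815, -0.6068827,  0.2256973]), 'orientation': array([  5.81092035,  89.91159372, 121.69100451]), 'force': array([-0.77627426,  0.72500651, -0.07976778]), 'moment': array([ 0.00115821, -0.00658191, -0.03147428]), 'opening': 0.08764148187420213}
```

View pics/scene0.png

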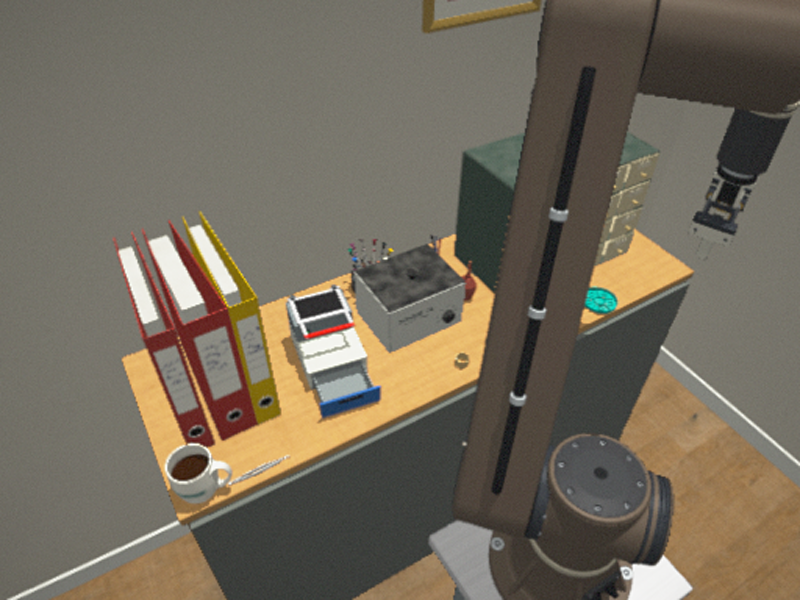

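View pics/top0.png

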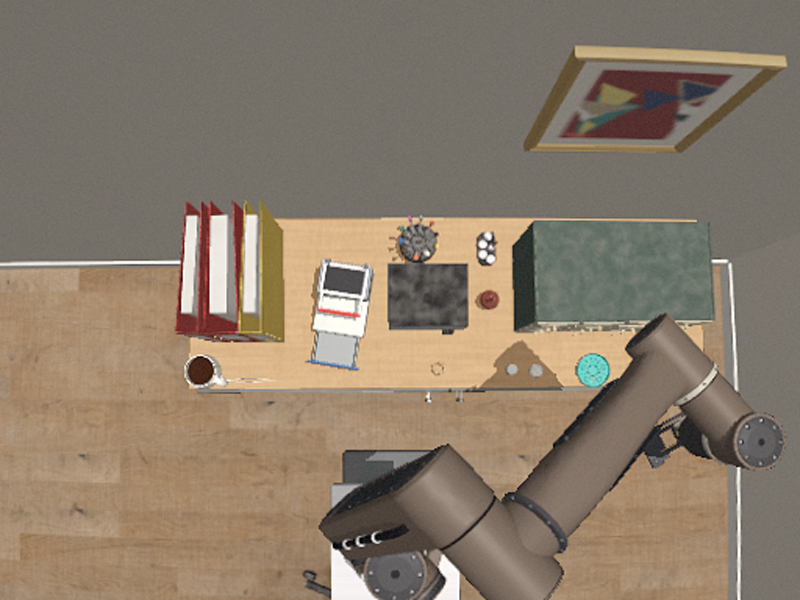

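The scene shows the viewer around (330,350), the ring at (462,360). In the top view the ring is at (437,368), the viewer at (340,315) and the drawer front at (333,364). Next, enlarged crops.

Run:
```python
from h import *
import pickle
for n,(x,y,w,h) in {"scene":(178,178,130,96),"top":(192,160,100,80)}.items():
    s=pickle.load(open(n+".pkl","rb"));k=6 if n=="scene" else 7.5
    c=cv2.resize(s["frame"][y:y+h,x:x+w],None,fx=k,fy=k,interpolation=cv2.INTER_CUBIC)
    for i in range(0,w,10): cv2.putText(c,str(x+i),(int(i*k),8),0,.33,(0,0,0),1);cv2.line(c,(int(i*k),10),(int(i*k),15),(0,0,0),1)
    for i in range(0,h,10): cv2.putText(c,str(y+i),(0,int(i*k)+4),0,.33,(0,0,0),1);cv2.line(c,(24,int(i*k)),(29,int(i*k)),(0,0,0),1)
    cv2.imwrite(f"pics/{n}1.png",c)
```

```text
(no output)
```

View pics/scene1.png

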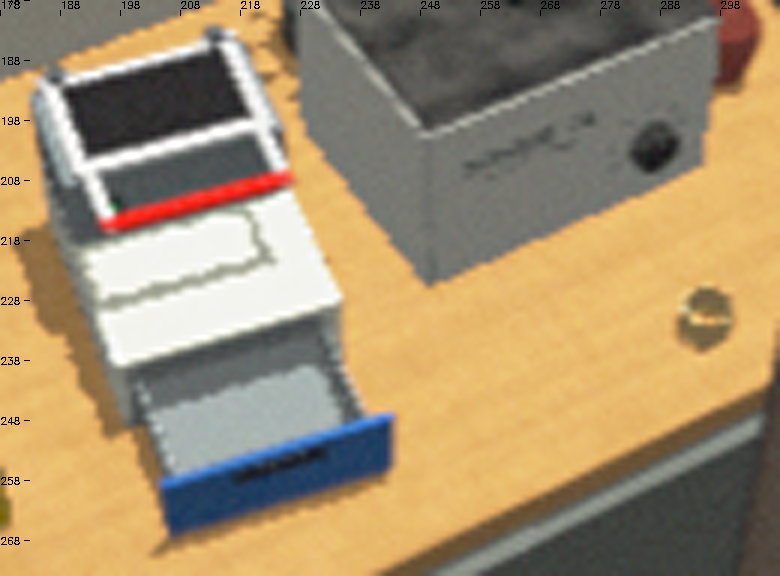

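View pics/top1.png

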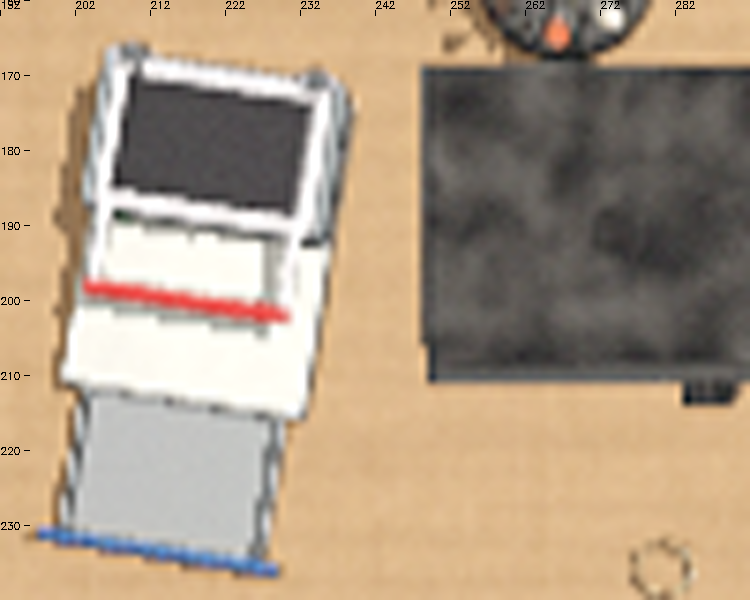

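Run:
```python
from h import *
import pickle
from scipy.optimize import least_squares
S=pickle.load(open("scene.pkl","rb"));T=pickle.load(open("top.pkl","rb"))
sc=lambda x,y:np.array([(x+.5)/6-.5+178,(y+.5)/6-.5+178]);tp=lambda x,y:np.array([(x+.5)/7.5-.5+192,(y+.5)/7.5-.5+160])
print("ring",atz(T,*tp(660,570),.0095),atz(S,*sc(705,319),.0095))
# kind h housing, d drawer face, b bar
obs=[(T,tp(63,380),'h',.062,.054),(T,tp(305,417),'h',-.062,.054),(S,sc(118,368),'h',.062,.054),(S,sc(340,300),'h',-.062,.054),
(T,tp(38,534),'d',.062,.05),(T,tp(278,573),'d',-.062,.05),(S,sc(163,485),'d',.062,.05),(S,sc(393,418),'d',-.062,.05),(S,sc(170,533),'d',.062,.006),(S,sc(392,467),'d',-.062,.006)]
bar=[(T,(tp(85,287)+tp(290,316))/2),(S,(sc(103,224)+sc(291,180))/2)]
def W(p,l):
    c,s=np.cos(p[2]),np.sin(p[2]);return [p[0]+c*l[0]-s*l[1],p[1]+s*l[0]+c*l[1],l[2]]
def res(p):
    r=[]
    for s,px,k,y,z in obs: r.append(proj(s,W(p,[-.09 if k=='h' else p[3],y,z]))[0]-px)
    for s,px in bar: r.append(proj(s,W(p,[p[4],0,.108]))[0]-px)
    return np.ravel(r)
f=least_squares(res,[.65,.17,-.15,-.17,-.04]);p=f.x
print(p,np.degrees(p[2]));print(f.fun.reshape(-1,2).round(1))
print("front",W(p,[p[3],0,.028]),"bar",W(p,[p[4],0,.108]),"hinge",W(p,[p[4]+.117,0,.108]))
for s,px in bar: print(atz(s,*px,.108))
for n,(s,a,b) in {"T":(T,tp(85,287),tp(290,316)),"S":(S,sc(103,224),sc(291,180))}.items():
    a=atz(s,*a,.108);b=atz(s,*b,.108);print(n,np.linalg.norm(a-b),np.degrees(np.arctan2(*(a-b)[:2])))
```

```text
ring [ 0.43697024 -0.10517019  0.0095    ] [ 0.43551421 -0.10747896  0.0095    ]
[ 0.61230618  0.1241171  -0.15617425 -0.16875336 -0.04452821] -8.948125215777276
[[ 0.1  0.2]
 [-0.   0.2]
 [-0.5 -0.3]
 [ 0.2  0.1]
 [ 0.2  0.1]
 [ 0.4 -0.1]
 [-0.6  0.1]
 [ 0.1 -0.7]
 [-0.6  0.8]
 [ 0.5 -0. ]
 [ 0.4 -0. ]
 [-0.1  0.1]]
front [np.float64(0.4456066240273699), np.float64(0.15036502794115833), 0.028] bar [np.float64(0.5683198927848429), np.float64(0.13104302918439753), 0.108] hinge [np.float64(0.683895952393045), np.float64(0.11284483022292624), 0.108]
[0.56829957 0.13239829 0.108     ]
[0.56864656 0.13063749 0.108     ]
T 0.10245236202512381 8.29367454482636
S 0.10066267451490016 11.88890077570331
```

```bash
cat >> h.py <<'E'
VY=np.radians(-8.95); VX=np.array([np.cos(VY),np.sin(VY),0]); VYA=np.array([-np.sin(VY),np.cos(VY),0])
V0=np.array([.6123,.1241,0])
def vw(x,y,z): return V0+VX*x+VYA*y+[0,0,z]
def state():
    o=get_obs();M=R.from_euler('xyz',o['orientation'],degrees=True).as_matrix();return o,np.array(o['tool_pos']),M
def go(tgt,zdir=None):
    o,p,M=state()
    print("t",round(o['clock'],2),"tcp",p.round(4),"x",M[:,0].round(3),"z",M[:,2].round(3),"F",o['force'].round(1),"open",round(o['opening'],4))
    print("shift mm (tool axes now)",(M.T@(np.array(tgt)-p)*1000).round(1))
    if zdir is not None:
        for s in(1,-1):
            l=M.T@(s*np.array(zdir));print(" turn",np.degrees(np.arctan2(-l[1],l[2])).round(1), "j6",o['joint_pos'][5].round(1))
E
python3 - <<'E'
from h import *
import pickle
T=pickle.load(open("top.pkl","rb"));S=pickle.load(open("scene.pkl","rb"))
print("bath front",[atz(T,(x)/7.5+191.5,380/7.5+159.5,.152) for x in(430,700)], atz(S,430/6+177.5,285/6+177.5,0))
go([.436,-.106,.1],VYA)
E
```

```text
bath front [array([0.52595443, 0.01267047, 0.152     ]), array([ 0.52533863, -0.11703406,  0.152     ])] [0.54169957 0.00652831 0.        ]
t 0.1 tcp [ 0.2945 -0.6069  0.2257] x [-0.001  0.001 -1.   ] z [-0.436  0.9    0.002] F [-0.8  0.7 -0.1] open 0.0876
shift mm (tool axes now) [ 126.2 -346.   388.7]
 turn 34.8 j6 -16.5
 turn -145.2 j6 -16.5
```

arm_command(
  commands=[0,-38,43,0,100,0,-38,43,0,100,0,-38,43,0,100,0,-38,43,0,100,0,-38,43,0,100],
)

```text
clock: 0.72
tool_pos: [0.3717, -0.3255, 0.2221]
orientation: [21.2, 89.6, 136.7]
force: [1.4, 0.1, 0.4]
opening: 0.0878
```

arm_command(
  commands=[0,-38,43,0,70,0,0,0,8.7,70,0,0,0,8.7,70,0,0,0,8.7,70,0,0,0,8.7,70],
)

```text
clock: 1.35
tool_pos: [0.3882, -0.2632, 0.222]
orientation: [48.9, 89.6, 129.1]
force: [0.2, 0.5, -0.2]
opening: 0.061
```

```bash
python3 -c "
from h import *
go([.436,-.106,.1],VYA)"
```

```text
t 1.35 tcp [ 0.3882 -0.2632  0.222 ] x [-0.005  0.006 -1.   ] z [0.171 0.985 0.005] F [ 0.2  0.5 -0.2] open 0.061
shift mm (tool axes now) [122.7 -20.9 162.5]
 turn -0.9 j6 -89.4
 turn 179.1 j6 -89.4
```

arm_command(
  commands=[10,-6,45,0,70,30,-6,45,-0.9,70,35,-5,45,0,70,35,-4,27,0,70,5,0,0,0,70],
)

```text
clock: 1.98
tool_pos: [0.4368, -0.1025, 0.1052]
orientation: [33.5, 89.6, 114.3]
force: [0.6, 0.6, 0.3]
opening: 0.0614
```

```bash
python3 -c "
from h import *
s=snapshot('top');s2=snapshot('scene')
a=cv2.resize(s['frame'][180:260,230:330],None,fx=4,fy=4,interpolation=2);b=cv2.resize(s2['frame'][170:250,250:350],None,fx=4,fy=4,interpolation=2)
cv2.imwrite('pics/c.png',np.hstack([a,b]))
go([.436,-.106,.004],VYA)"
```

```text
t 2.08 tcp [ 0.4375 -0.1037  0.1068] x [-0.     0.006 -1.   ] z [0.161 0.987 0.005] F [-0.2  0.1  0.1] open 0.0619
shift mm (tool axes now) [102.8   1.   -3.1]
 turn -0.3 j6 -110.6
 turn 179.7 j6 -110.6
```

View pics/c.png

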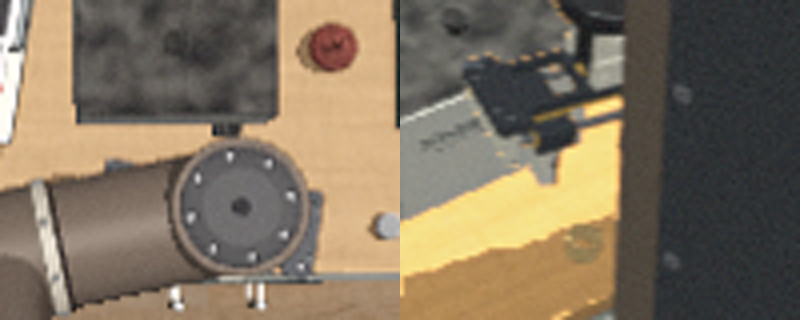

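The arm hides the ring from the top view; in the scene view the ring stands at about crop (583,243), under the fingers and not moved. I'll go down now.

arm_command(
  commands=[45,0,-3,0,70,35,1,0,-0.3,70,15,0,0,0,70,5,0,0,0,70,0,0,0,0,70],
)

```text
clock: 2.7
tool_pos: [0.4412, -0.1092, 0.01]
orientation: [-51.1, 89.3, 29.7]
force: [0.1, 0.1, -0.2]
opening: 0.0614
```

```bash
python3 -c "
from h import *
go([.436,-.106,.004],VYA)"
```

```text
t 2.7 tcp [ 0.4412 -0.1092  0.01  ] x [ 0.011  0.006 -1.   ] z [0.159 0.987 0.008] F [ 0.1  0.1 -0.2] open 0.0614
shift mm (tool axes now) [5.9 5.7 2.3]
 turn -0.2 j6 -109.6
 turn 179.8 j6 -109.6
```

arm_command(
  commands=[3,5,2,0,70,3,1,0,0,70,0,0,0,0,20,0,0,0,0,20,0,0,0,0,20],
)

```text
clock: 3.32
tool_pos: [0.437, -0.106, 0.006]
orientation: [-56.9, 89.0, 24.0]
force: [0.2, 0.5, 0.2]
opening: 0.037
```

arm_command(
  commands=[0,0,0,0,15,0,0,0,0,15,-10,0,0,0,15,-40,0,0,0,15,-40,0,0,0,15],
)

```text
clock: 3.95
tool_pos: [0.4333, -0.107, 0.0966]
orientation: [-46.4, 89.4, 34.5]
force: [0.7, -0.1, -1.0]
opening: 0.0281
```

```bash
python3 -c "
from h import *
print(vw(-.13,0,0));go(vw(-.13,0,.12),VYA)"
```

```text
[0.48388282 0.14432442 0.        ]
t 3.95 tcp [ 0.4333 -0.107   0.0966] x [ 0.008  0.006 -1.   ] z [0.159 0.987 0.007] F [ 0.7 -0.1 -1. ] open 0.0281
shift mm (tool axes now) [-21.5 -10.1 256.3]
 turn -0.2 j6 -110.3
 turn 179.8 j6 -110.3
```

arm_command(
  commands=[-25,-2,50,0,15,0,-2,50,0,15,0,-2,50,0,15,0,-2,50,0,15,0,-2,50,0,15],
)

```text
clock: 4.58
tool_pos: [0.4858, 0.1426, 0.1334]
orientation: [-53.0, 88.8, 27.5]
force: [1.1, -0.2, -0.5]
opening: 0.0282
```

```bash
python3 -c "
from h import *
go(vw(-.13,0,.07),VYA)"
```

```text
t 4.58 tcp [0.4858 0.1426 0.1334] x [ 0.019  0.01  -1.   ] z [0.165 0.986 0.013] F [ 1.1 -0.2 -0.5] open 0.0282
shift mm (tool axes now) [63.3  3.2  0.5]
 turn -0.6 j6 -138.5
 turn 179.4 j6 -138.5
```

arm_command(
  commands=[30,2,0,0,15,30,1,0,-0.5,15,5,0,0,0,15,0,0,0,0,15],
)

```text
clock: 5.08
tool_pos: [0.4859, 0.1485, 0.0704]
orientation: [-53.2, 88.5, 28.1]
force: [-1.1, -0.5, -0.5]
opening: 0.0284
```

```bash
python3 -c "
from h import *
s2=snapshot('scene')
x,y=190,190
cv2.imwrite('pics/d.png',cv2.resize(s2['frame'][y:y+90,x:x+110],None,fx=7,fy=7,interpolation=2))
go(vw(-.13,0,.019),VYA)"
```

```text
t 5.12 tcp [0.486  0.1485 0.0706] x [ 0.023  0.013 -1.   ] z [0.151 0.988 0.016] F [-0.4  0.8 -0.9] open 0.0284
shift mm (tool axes now) [51.5  2.5 -5.3]
 turn 0.2 j6 -138.4
 turn -179.8 j6 -138.4
```

View pics/d.png

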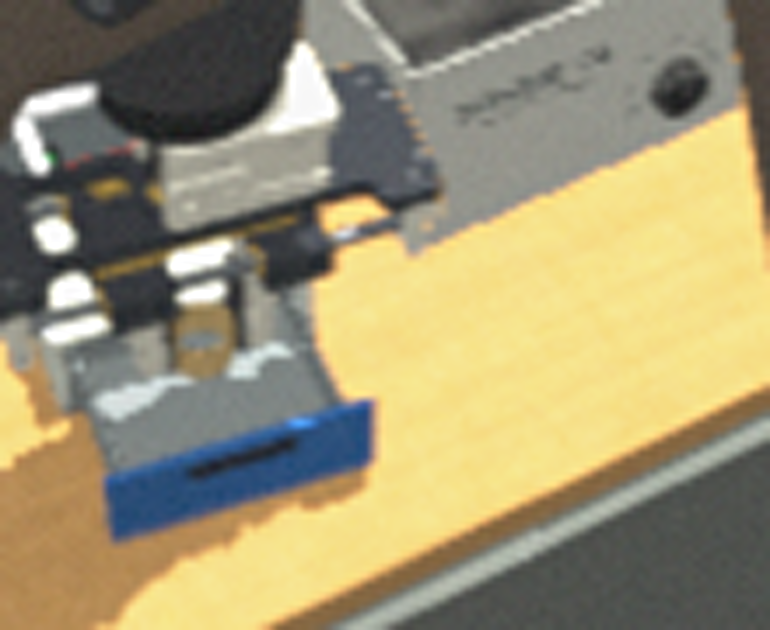

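The ring hangs between the fingers, at crop (205,340), above the open drawer and clear of its walls. Next I lower it and let go.

arm_command(
  commands=[20,2,-5,0,15,20,1,0,0,15,8,0,0,0,15,4,0,0,0,15,0,0,0,0,15],
)

```text
clock: 5.75
tool_pos: [0.4873, 0.1461, 0.0232]
orientation: [-51.4, 87.9, 29.8]
force: [-0.3, 0.0, -0.5]
opening: 0.0281
```

```bash
python3 -c "
from h import *
go(vw(-.13,0,.019),VYA)"
```

```text
t 5.75 tcp [0.4873 0.1461 0.0232] x [ 0.032  0.018 -0.999] z [0.152 0.988 0.023] F [-0.3  0.  -0.5] open 0.0281
shift mm (tool axes now) [ 4.1  3.2 -2.4]
 turn 0.1 j6 -138.4
 turn -179.9 j6 -138.4
```

arm_command(
  commands=[4,3,-2,0,15,2,0,0,0,15,0,0,0,0,52,0,0,0,0,52,0,0,0,0,52],
)

```text
clock: 6.38
tool_pos: [0.4848, 0.1451, 0.0182]
orientation: [-51.3, 87.8, 30.0]
force: [-0.1, -1.1, 0.2]
opening: 0.045
```

arm_command(
  commands=[-10,0,0,0,52,-35,0,0,0,52,-35,0,0,0,40,-5,0,0,0,10],
)

```text
clock: 6.88
tool_pos: [0.4818, 0.1433, 0.1068]
orientation: [-51.9, 87.8, 29.4]
force: [0.2, -0.5, 0.7]
opening: 0.0313
```

```bash
python3 -c "
from h import *
s2=snapshot('scene')
x,y=190,190
cv2.imwrite('pics/e.png',cv2.resize(s2['frame'][y:y+90,x:x+110],None,fx=7,fy=7,interpolation=2))
go(vw(-.205,0,.1),VYA)"
```

```text
t 6.92 tcp [0.4814 0.1431 0.1063] x [ 0.032  0.018 -0.999] z [0.152 0.988 0.023] F [0.  0.5 0.4] open 0.0271
shift mm (tool axes now) [ 4.2 72.9  1.7]
 turn 0.2 j6 -138.4
 turn -179.8 j6 -138.4
```

View pics/e.png

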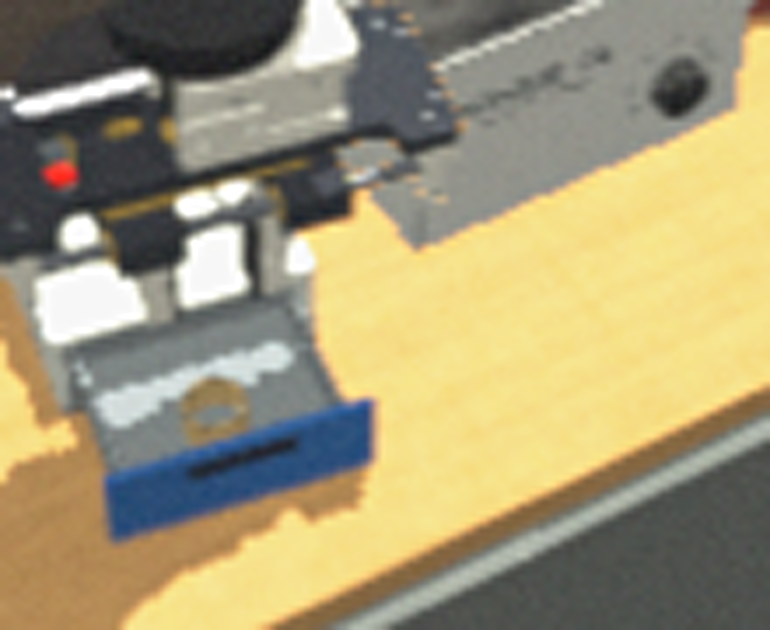

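The ring stands on the drawer floor at crop (213,410). I move in front of the drawer with the fingers shut.

arm_command(
  commands=[0,38,1,0,0,0,36,1,0,0,30,0,0,0,0,35,0,0,0,0,10,0,0,0,0],
)

```text
clock: 7.55
tool_pos: [0.4083, 0.1577, 0.0269]
orientation: [-50.6, 87.8, 30.6]
force: [-0.5, 0.1, 0.2]
opening: 0.0004
```

```bash
python3 -c "
from h import *
go(vw(-.1795,0,.027),VYA)"
```

```text
t 7.55 tcp [0.4083 0.1577 0.0269] x [ 0.032  0.019 -0.999] z [0.152 0.988 0.024] F [-0.5  0.1  0.2] open 0.0004
shift mm (tool axes now) [  0.7 -27.2  -1.5]
 turn 0.1 j6 -147.5
 turn -179.9 j6 -147.5
```

arm_command(
  commands=[0,-18,-1,0,0,0,-7,0,0,0,0,-8,0,0,0,0,-8,0,0,0,0,-8,0,0,0],
)

```text
clock: 8.18
tool_pos: [0.4569, 0.1479, 0.0279]
orientation: [-51.6, 88.1, 29.6]
force: [-1.0, 0.1, -1.3]
opening: 0.0005
```

arm_command(
  commands=[0,-9,0,0,0,0,-9,0,0,0,0,-9,0,0,0,0,-9,0,0,0,0,-7,0,0,0],
)

```text
clock: 8.8
tool_pos: [0.5022, 0.1406, 0.0291]
orientation: [-51.6, 88.1, 29.5]
force: [-1.2, 0.7, -0.6]
opening: 0.0007
```

```bash
python3 -c "
from h import *
go(vw(-.1,0,.025),VYA)"
```

```text
t 8.8 tcp [0.5022 0.1406 0.0291] x [ 0.029  0.016 -0.999] z [0.153 0.988 0.021] F [-1.2  0.7 -0.6] open 0.0007
shift mm (tool axes now) [  4.4 -11.2   0.7]
 turn 0.1 j6 -136.6
 turn -179.9 j6 -136.6
```

arm_command(
  commands=[3,-6,0,0,0,0,-4,0,0,0,0,-3,0,0,0],
)

```text
clock: 9.18
tool_pos: [0.5073, 0.1384, 0.0251]
orientation: [-36.4, 88.8, 44.6]
force: [-17.9, 9.4, 13.2]
opening: 0.0005
```

arm_command(
  commands=[0,-3,0,0,0,0,-3,0,0,0],
)

```text
clock: 9.43
tool_pos: [0.5071, 0.1378, 0.0246]
orientation: [-12.8, 89.1, 68.1]
force: [-17.7, 9.4, 13.6]
opening: 0.0006
```

```bash
python3 -c "
from h import *
go(vw(-.1,0,.025),VYA)"
```

```text
t 9.43 tcp [0.5071 0.1378 0.0246] x [ 0.006  0.014 -1.   ] z [0.158 0.987 0.015] F [-17.7   9.4  13.6] open 0.0006
shift mm (tool axes now) [-0.4 -6.   2.8]
 turn -0.1 j6 -134.8
 turn 179.9 j6 -134.8
```

arm_command(
  commands=[0,10,0,0,0,0,20,0,0,0,-50,0,0,0,0,-60,0,0,0,0,-60,0,0,0,0],
)

```text
clock: 10.05
tool_pos: [0.474, 0.1392, 0.1945]
orientation: [7.3, 89.5, 88.3]
force: [1.5, 1.0, -0.1]
opening: 0.0001
```

```bash
python3 -c "
from h import *
s2=snapshot('scene')
x,y=160,170
cv2.imwrite('pics/f.png',cv2.resize(s2['frame'][y:y+100,x:x+130],None,fx=6,fy=6,interpolation=2))
go([.5683,.1310,.16],VX)"
```

```text
t 10.1 tcp [0.4779 0.1407 0.2032] x [ 0.011  0.013 -1.   ] z [0.155 0.988 0.015] F [3.3 0.5 9.3] open 0.0004
shift mm (tool axes now) [ 44.1 -90.5   3.8]
 turn 90.0 j6 -137.7
 turn -90.0 j6 -137.7
```

View pics/f.png

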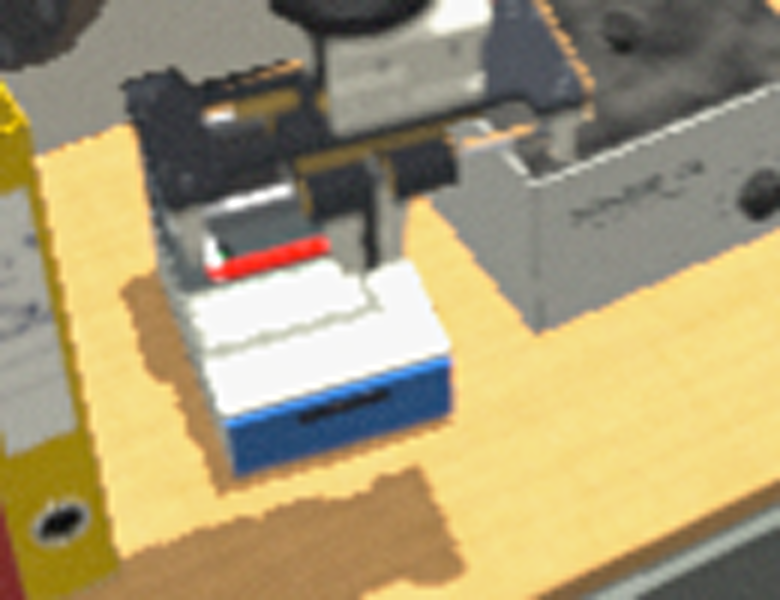

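The drawer front sits flush against the housing, with corners at crop (230,420) and (450,360), so it is shut. I turn the jaws to close across the bar, stepping away from the binders first.

arm_command(
  commands=[0,0,-15,0,0,0,0,-15,-10,27,0,0,0,-10,27,0,0,0,-10,27,0,0,0,-10,27],
)

```text
clock: 10.72
tool_pos: [0.4717, 0.107, 0.2012]
orientation: [-73.4, 89.0, 48.8]
force: [0.5, 0.5, 0.7]
opening: 0.0235
```

arm_command(
  commands=[0,0,0,-10,27,0,0,0,-10,27,0,0,0,-10,27,0,0,0,-10,27,0,0,0,-10,27],
)

```text
clock: 11.35
tool_pos: [0.4681, 0.1017, 0.1944]
orientation: [-109.4, 89.5, 64.4]
force: [-1.0, -0.7, -0.3]
opening: 0.0232
```

```bash
python3 -c "
from h import *
go([.5683,.1310,.16],VX)"
```

```text
t 11.35 tcp [0.4681 0.1017 0.1944] x [ 0.004  0.008 -1.   ] z [-0.994  0.108 -0.003] F [-1.  -0.7 -0.3] open 0.0232
shift mm (tool axes now) [ 35.1 -39.7 -96.3]
 turn -177.3 j6 -41.7
 turn 2.7 j6 -41.7
```

arm_command(
  commands=[0,-14,-34,2.7,27,5,-13,-32,0,27,20,-10,-28,0,27,5,0,0,0,27,0,0,0,0,27],
)

```text
clock: 11.98
tool_pos: [0.5656, 0.1213, 0.158]
orientation: [-39.3, 89.7, 131.8]
force: [-0.2, -0.6, 0.3]
opening: 0.0236
```

```bash
python3 -c "
from h import *
go([.5683,.1310,.127],VX)
for n,x,y in(('top',180,140),('scene',160,170)):
    s=snapshot(n);k=4 if n=='top' else 6
    cv2.imwrite('pics/g_%s.png'%n,cv2.resize(s['frame'][y:y+100,x:x+130],None,fx=6,fy=6,interpolation=2))
    print(n,(proj(s,[[.5683,.1310,.108],get_obs()['tool_pos']])-[x,y])*6)
"
```

```text
t 11.97 tcp [0.5656 0.1213 0.158 ] x [-0.003  0.004 -1.   ] z [-0.988  0.155  0.004] F [-0.2 -0.6  0.3] open 0.0236
shift mm (tool axes now) [31.  -9.9 -1.3]
 turn -180.0 j6 -40.0
 turn 0.0 j6 -40.0
top [[221.66364183 358.59047623]
 [231.1585002  354.9890923 ]]
scene [[302.16733432 248.16928174]
 [313.84855667 174.53647714]]
```

View pics/g_scene.png

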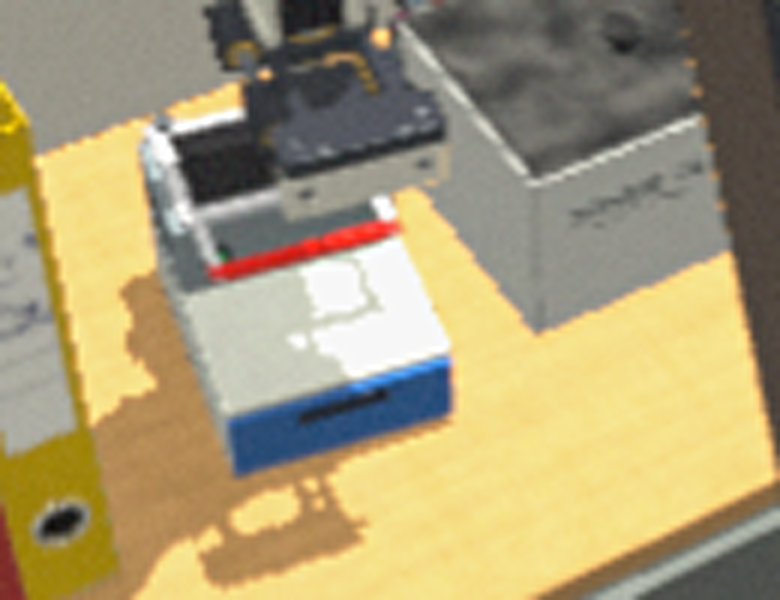

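The bar is centred at crop (305,250), which matches the predicted (302,248). The gripper is square over it. I go down, checking on the way.

arm_command(
  commands=[5,-8,-1,0,27,15,-2,0,0,27,12,0,0,0,27,0,0,0,0,27],
)

```text
clock: 12.58
tool_pos: [0.5676, 0.1326, 0.1262]
orientation: [-81.4, 89.7, 89.7]
force: [-0.1, 0.2, -0.1]
opening: 0.0235
```

```bash
python3 -c "
from h import *
go([.5683,.1310,.095],VX)"
```

```text
t 12.57 tcp [0.5676 0.1326 0.1262] x [ 0.     0.006 -1.   ] z [-0.988  0.154  0.001] F [-0.1  0.2 -0.1] open 0.0235
shift mm (tool axes now) [31.2  1.6 -1. ]
 turn -179.9 j6 -40.8
 turn 0.1 j6 -40.8
```

arm_command(
  commands=[14,1,-1,0,27,12,0,0,0,27,6,0,0,0,27,0,0,0,0,27],
)

```text
clock: 13.08
tool_pos: [0.5684, 0.1313, 0.0915]
orientation: [-75.6, 89.7, 95.6]
force: [-0.1, 0.2, 0.0]
opening: 0.0238
```

```bash
python3 -c "
from h import *
go([.5683,.1310,.095],VX)"
```

```text
t 13.07 tcp [0.5684 0.1313 0.0915] x [-0.001  0.005 -1.   ] z [-0.988  0.154  0.001] F [-0.1  0.2  0. ] open 0.0238
shift mm (tool axes now) [-3.5  0.2  0.1]
 turn -179.9 j6 -40.6
 turn 0.1 j6 -40.6
```

arm_command(
  commands=[0,0,0,0,0,0,0,0,0,0,0,0,0,0,0,0,0,0,0,0],
)

```text
clock: 13.58
tool_pos: [0.5687, 0.1314, 0.0922]
orientation: [-84.5, 89.7, 86.6]
force: [-0.3, 0.3, -0.4]
opening: 0.009
```

```bash
python3 -c "
from h import *
go([.5683,.1310,.095],VX)
print(get_obs()['moment'])"
```

```text
t 13.57 tcp [0.5687 0.1314 0.0922] x [ 0.     0.006 -1.   ] z [-0.988  0.154  0.001] F [-0.3  0.3 -0.4] open 0.009
shift mm (tool axes now) [-2.8  0.4  0.3]
 turn -179.9 j6 -40.6
 turn 0.1 j6 -40.6
[-0.0555567   0.07813303 -0.01013531]
```

The bar is gripped: opening 9 mm, with no side force. Next comes the swing, in steps along the arc.

```bash
cat > a.py <<'E'
from h import *
import sys
def arc(ths,P0=np.array([.5687,.1314,.0922])):
    o,p,M=state();d=(p-P0)*1000;u=d@VX;w=d[2];c=117-u
    th=np.degrees(np.arctan2(w,c));print("t",round(o['clock'],2),"u,lat,w",u.round(1),(d@VYA).round(1),w.round(1),"theta",th.round(2),"r",np.hypot(c,w).round(1),"F",o['force'].round(1),"Mom",o['moment'].round(2),"open",round(o['opening'],4),"x",M[:,0].round(3))
    pos=p
    for t in ths:
        t=np.radians(t);q=P0+(VX*117*(1-np.cos(t))+np.array([0,0,117*np.sin(t)]))/1000
        print((M.T@(q-pos)*1000).round(1));pos=q
arc([float(x) for x in sys.argv[1:]])
E
echo
```

```text
(no output)
```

arm_command(
  commands=[-12,0,-0.6,0,0,-12,0,-2,0,0,-12,0,-3,0,0,-11.5,0,-4.5,0,0,-11,0,-5.5,0,0],
)

```text
clock: 14.2
tool_pos: [0.5852, 0.1287, 0.1546]
orientation: [-88.8, 89.6, 82.3]
force: [4.3, 0.4, -6.9]
opening: 0.0088
```

```bash
python3 a.py 36 42 48 54 60
```

```text
t 14.2 u,lat,w 16.7 -0.1 62.4 theta 31.88 r 118.1 F [ 4.3  0.4 -6.9] Mom [-0.13 -1.57 -0.07] open 0.0088 x [ 0.001  0.006 -1.   ]
[-6.4 -0.1 -5.7]
[-9.5 -0.  -7.7]
[-8.7 -0.  -8.7]
[-7.7 -0.  -9.5]
[ -6.7  -0.  -10.3]
```

Radius 118.1 mm against 117 and small forces: the swing follows the circle.

arm_command(
  commands=[-6.5,0,-5.5,0,0,-9.5,0,-7.5,0,0,-8.5,0,-8.5,0,0,-7.5,0,-9.5,0,0,-6.5,0,-10,0,0],
)

```text
clock: 14.82
tool_pos: [0.6243, 0.1224, 0.1966]
orientation: [-45.6, 89.5, 125.6]
force: [-2.0, 1.7, -0.5]
opening: 0.0088
```

```bash
python3 a.py 66 71 76 80 84
```

```text
t 14.82 u,lat,w 56.4 -0.2 104.4 theta 59.86 r 120.8 F [-2.   1.7 -0.5] Mom [ 0.74  1.17 -0.06] open 0.0088 x [-0.005  0.007 -1.   ]
[ -2.5  -0.2 -13. ]
[-3.8 -0.  -9.5]
[-3.  -0.  -9.8]
[-1.7  0.  -8. ]
[-1.2  0.  -8.1]
```

arm_command(
  commands=[-2.5,0,-12,0,0,-3.5,0,-9.5,0,0,-2.5,0,-9.5,0,0,-1.5,0,-8,0,0],
)

```text
clock: 15.32
tool_pos: [0.6659, 0.1155, 0.212]
orientation: [-63.3, 89.6, 107.9]
force: [-2.3, 1.8, 1.7]
opening: 0.0095
```

```bash
python3 a.py 84 88 90
```

```text
t 15.32 u,lat,w 98.5 -0.6 119.8 theta 81.22 r 121.2 F [-2.3  1.8  1.7] Mom [0.41 1.09 0.03] open 0.0095 x [-0.002  0.007 -1.   ]
[ 3.4 -0.6 -6.3]
[-0.6  0.  -8.1]
[-0.1  0.  -4.1]
```

arm_command(
  commands=[0.5,0,-7,0,0,0.5,0,-6,0,0,0,0,-4,0,0,0,0,0,0,0],
)

```text
clock: 15.82
tool_pos: [0.6862, 0.1121, 0.2125]
orientation: [-93.6, 89.6, 77.7]
force: [-1.5, 0.7, 2.6]
opening: 0.0088
```

```bash
python3 a.py 90; python3 -c "
from h import *
import pickle
for n,x,y in(('top',180,140),('scene',150,130)):
    s=snapshot(n);pickle.dump(s,open(n+'_f.pkl','wb'))
    cv2.imwrite('pics/k_%s.png'%n,cv2.resize(s['frame'][y:y+100,x:x+130],None,fx=6,fy=6,interpolation=2))
    hp=np.array([.5687,.1314,0])+VX*.117
    P=[hp+[0,0,.108]+VYA*a for a in(-.05,0,.05)]+[hp+[0,0,.225]+VYA*a for a in(-.05,0,.05)]
    print(n,((proj(s,P)-[x,y])*6).round().tolist())
"
```

```text
t 15.82 u,lat,w 119.1 -0.8 120.3 theta 90.98 r 120.3 F [-1.5  0.7  2.6] Mom [ 0.28  0.55 -0.03] open 0.0088 x [ 0.001  0.006 -1.   ]
[ 3.3 -0.7  2.1]
top [[331.0, 185.0], [251.0, 173.0], [172.0, 161.0], [323.0, 153.0], [238.0, 140.0], [153.0, 127.0]]
scene [[385.0, 324.0], [299.0, 346.0], [211.0, 368.0], [371.0, 158.0], [279.0, 180.0], [185.0, 202.0]]
```

View pics/k_scene.png

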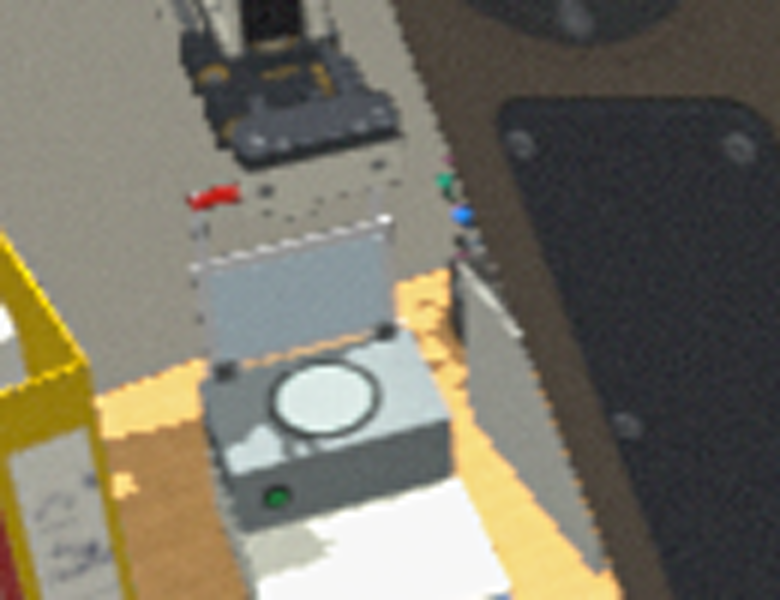

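The flap stands up with the bar still gripped; its end shows at crop (190,203) against a predicted (185,202) for vertical. The arm reads 2 mm (1°) past vertical, so I trim that back.

arm_command(
  commands=[0,0,2,0,0,0,0,0,0,0,0,0,0,0,0],
)

```text
clock: 16.3
tool_pos: [0.6835, 0.1126, 0.2126]
orientation: [-94.6, 89.6, 76.6]
force: [-0.7, 0.4, 1.7]
opening: 0.0089
```

```bash
python3 a.py 90
```

```text
t 16.3 u,lat,w 116.3 -0.7 120.4 theta 89.67 r 120.4 F [-0.7  0.4  1.7] Mom [ 0.17  0.38 -0.01] open 0.0089 x [ 0.002  0.006 -1.   ]
[ 3.4 -0.7 -0.7]
```

arm_command(
  commands=[0,0,0,0,0,0,0,0,0,0,0,0,0,0,0,0,0,0,0,0],
)

```text
clock: 16.8
tool_pos: [0.6834, 0.1126, 0.2125]
orientation: [-94.8, 89.6, 76.4]
force: [-0.9, 1.1, 2.8]
opening: 0.0087
```

```bash
python3 a.py 90; python3 -c "
from h import *
s=snapshot('scene');cv2.imwrite('pics/z.png',cv2.resize(s['frame'][120:280,110:323],None,fx=3.7,fy=3.7,interpolation=2))
print(get_obs()['qvel'].round(2))"
```

```text
t 16.8 u,lat,w 116.3 -0.7 120.3 theta 89.65 r 120.3 F [-0.9  1.1  2.8] Mom [ 0.15  0.42 -0.03] open 0.0087 x [ 0.002  0.006 -1.   ]
[ 3.4 -0.7 -0.7]
[-0.13 -0.06  0.07  0.08  0.07  0.06]
```

View pics/z.png

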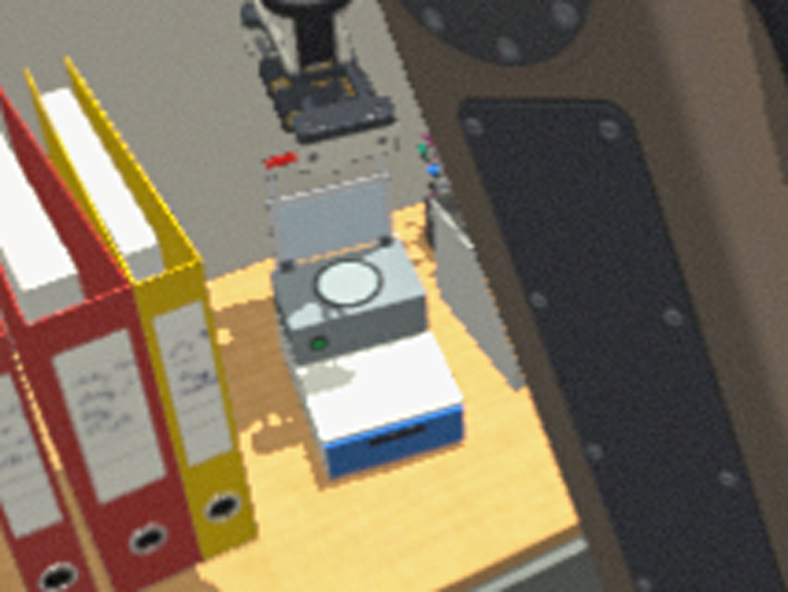

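The drawer is shut (front at (395,440)), the flap stands upright and the bar is gripped at (282,160). I'm handing in.

```bash
python3 -c "
from plant import *
print(close_job())"
```

```text
the job is handed in; nothing more can be done
None
```

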